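# Slide the battery crate home onto its charging dock and start the charge

### The job

Push the tall, heavy battery crate along the bench, low at its orange kick rail so that it slides upright and does not tip, until it stands square between the dock's yellow guides with its nose against the blue charger. Then press the green button on top of the charger down fully and let it spring back up. Do not lift the crate or touch its red carry handle, and leave the other things on the bench where they are.

Things in the scene. Friction and masses are not known exactly. Their poses are not given: they have to be found in the camera images.
- crate: Loose grey battery crate with black bands, about 1.8 kg (varies by 25 %). Box 85 deep (x), 130 wide (y), 190 high; origin under the box's centre, z up; +x points out of its nose (face with two brass contacts, goes to the charger); the kick rail is at the foot of the -x side. Sliding takes 6 to 16 N; pushed more than 55 mm above the bench it may tip.
- crate_nose (a point): Middle of the lower edge of the crate's nose face, 42.5 mm ahead (+x) of the crate's origin, at bench height.
- kick_rail (a point): Middle of the outer (pushing) face of the orange kick rail, 90 mm behind (-x) the crate's origin and 30 mm up. Bar 120 wide along the crate's y, 12 thick, from 18 to 42 mm above the bench, its face 47.5 mm behind the crate's wall, so that a downward gripper fits behind it. Axes as the crate's.
- carry_handle: Red bow handle on the crate's top, 30 mm high, 90 wide along the crate's y, 12 thick; origin on the crate's top face (190 mm up), fixed to the crate. Not to be touched.
- dock: Fixed dock; origin at the foot of the stop face's middle, +x = push-in direction, z up. Blue charger x 0 to 140, 170 wide, 90 high. Two yellow guides 35 high from x = 0 to -75, inner faces at y = +-75, then flaring to +-90 at x = -105. No floor: the crate slides on the bench. Home: crate's x along dock's x, nose at x = 0, kick rail still outside the guides.
- charge_button (a joint): Travel of the green push button in m: 0 up, 0.006 fully down; sprung, about 5 N fully down.
- charge_button_top (a point): Centre of the top of the green button (26 mm diameter, pressed straight down), on top of the charger 105 mm behind the stop face and midway across, about 112 mm above the bench.
- bolt_jar: Bystander: amber jar with steel cap, 56 diameter, 75 high, standing beside the charger's far side. Origin under its centre.
- drill_pack: Bystander: black drill battery with a red top, 75 x 70 x 64 high, beside the charger on the robot's side. Origin under its centre.
- spray_bottle: Bystander: white bottle with red cap, 64 diameter, 160 high, right of the charger. Origin under its centre.
- screw_tin: Bystander: steel tin with paper label, 70 diameter, 90 high, far right corner beyond the charger. Origin under its centre.
- hammer: Bystander: hammer lying on the far side of the bench, under 40 mm high.
- screwdriver: Bystander: screwdriver lying to the right, near the drill battery, under 40 mm high.
- offcut: Bystander: wooden offcut 50 x 90 x 25 high lying on the far side of the bench. Origin under its centre.
There are look-alikes about, which are no part of the job. Leave any brown look-alike of the crate alone.

How it is judged:
On the way, in this order (a step that is already met when the one before it is completed fails the run):
1. the crate stands home in the dock, its nose within 8 mm of the stop face, square and upright (x of crate_nose in the frame of dock above -0.008 m and y of crate_nose in the frame of dock between -0.02 and 0.02 m and x of kick_rail in the frame of dock below -0.08 m and angle between the x axis of crate and the x axis of dock, either way round below 0.1 rad and angle between crate's own z axis and vertical below 0.05 rad and height (world z) of crate below 0.006 m), for 0.3 s.
2. with the crate home, the green button is pressed down (all of step 1 and value of joint charge_button above 0.0045 m), for 0.05 s.
At the end, for the whole second after the job is handed in: The crate rests upright on the bench with its nose within 8 mm of the dock's stop face, within 20 mm of the dock's middle and 0.1 rad of square, and the button, having been pressed at least 4.5 mm after the crate was home, is up again (all of step 1 and linear speed of crate below 0.01 m/s and value of joint charge_button below 0.0015 m); the robot touches nothing.
It fails at once if the crate tips by more than 0.15 rad (angle between crate's own z axis and vertical above 0.15 rad).
It fails at once if the crate is lifted off the bench by 15 mm (height (world z) of crate above 0.015 m).
It fails at once if the robot touches the crate's carry handle (contact force between any of the fingers, the arm and carry_handle above 0.5 N).
It fails at once if another thing on the bench is moved by more than 30 mm (distance of any of bolt_jar, drill_pack, spray_bottle, screw_tin, hammer, screwdriver, offcut from where it was at the start of the episode above 0.03 m).
It also fails if it takes over 72 s, if anything falls off the work surface, if the arm or the gripper's body presses on something with over 40 N, if the wrist force passes 120 N, or if a joint passes its speed limit or range.

### The arm

A 7-joint arm with a two-finger parallel gripper is mounted at the origin on the work surface. World frame = base frame: x ahead of the robot, y to its left, z up, the work surface at z = 0. Lengths are in m, angles in rad, forces in N, time in s.
With the tool pointing down it reaches from about 0.35 to 0.9 m from the base axis. Payload 8.1 kg.
Tool frame: the origin (TCP) lies at the very end of the fingers, on their centre line; the grasp point (between the pads) lies 19 mm behind it; z points along the fingers, y is the line along which they close (so a half turn about z gives the same grasp; the last joint's range is limited). The gripper opens to 92 mm and grips with 3 to 60 N. Pads are 19 mm wide; open, the fingers measure 130 mm over their backs; the gripper's body (75 mm by 190 mm) begins 47 mm behind the grasp point.
Start: joints at [-1.22, 0.434, 0.025, 1.573, -0.012, 1.134, -0.075], TCP at [0.274, 0.562, 0.227] pointing down, gripper open.
Joint ranges: [-2.62, 2.62], [-0.44, 2.09], [-1.27, 1.32], [0.08, 2.57], [-1.32, 4.46], [0.12, 2], [-2.74, 2.74]. Speed limits (rad/s): [2.22, 2.22, 3.01, 3.01, 3.14, 3.14, 3.14].

### API

Orientations are given as a rotation vector (axis times angle).
In Python, from cell import robot, eyes gives the robot as it stands. The module is installed in compiled form; this text tells all that it offers.
- The arm moves only by the tool step_arm, never from a script. Its arguments are lists of equal length, an entry for each row: "xyz": the shift along the tool's x, y, z in units of 50 mm (1.0 is 50 mm), a list of three; "dr": the turn, a rotation vector about the tool's x, y, z in rad, a list of three. In form: {"xyz": [[tx, ty, tz], ...], "dr": [[ax, ay, az], ...]}. A call has 1 to 12 rows; each row shifts and turns the commanded pose from where the row before left it, along the tool's axes as they then stand; what a row does not reach is not made up. A row lasts 1/8 s, in which the tool goes at most 62.5 mm and 10.7 degrees, less where a joint would pass 70% of its speed; a pose out of reach is approached as far as the arm can. A call is refused whole if a number of a shift passes 1 or a number of a turn 0.188, either way. A call with a gripper value outside its range is refused whole. "jaw" is the opening, from 0 (shut) to 1 (fully open), set as the call begins (left out, the last holds). The fingers move at their own pace and stop on an object; the grip force is fixed at half the most. Time passes only in rows, so rows that do not move let the fingers close. It gives the time, the measured TCP pose, the force, the opening and the grip force at its end, in the units of the state.
- robot.get_obs(): the state, without advancing time (a new reading comes with each control period).
- eyes.get_image(name): name is "side" or "top" or "wrist"; returns a dict with "color" (400x640x3 uint8, red, green, blue), "fx", "fy", "cx", "cy" (pixels), "dist_coeffs" ([k1, k2, p1, p2, k3] as OpenCV has them; the pictures are not rectified), "origin" and "orientation" of the camera in the world. Camera axes: x right, y up, looking along -z (the intrinsics and any distortion apply to the point x, -y, -z); pixel columns grow to the right and rows downward; lengths in m; the calibration is good to about 2 mm. A picture is of the moment at which its call begins. There is no depth.
- robot.finish_job(): hands the job in; it is judged then, once.
The state is a dict: "clock": time; "joints": joint angles; "qd": joint speeds; "joint_efforts": joint torques, N m; "tool_pos": TCP position; "eef_rot": TCP orientation; "wrist_force": force on the tool from outside, world axes, zero at the start; "wrist_torque": the same for the moment, N m; "gripper_width": opening from 0.0 (shut) to 1.0 (fully open); "grip_force": force on a finger pad.
Only numpy, scipy, OpenCV 4.12 (cv2) and the standard library are available. Lean on these libraries where they do the work, as an engineer would, in place of code of your own. Each camera call takes 0.05 s, during which the arm holds its last target. There are 200 camera calls.

## Working session

There is one attempt and no reset: what is moved stays moved. The work goes in short steps, Python scripts to look and compute and a tool call to move; the robot and the scene stay as the last step left them, time stands still between calls to the robot, and variables do not carry over. Pictures are saved under pics/ and viewed, at most 10 in all, crops included, and the job is handed in when it is done.

Besides the shell and the picture viewer there is one more tool, called after ">>>" in YAML: its name, and indented under it one key for each argument. step_arm: Moves the arm, as the interface text tells. Its arguments: {"type":"object","properties":{"xyz":{"type":"array","items":{"type":"array","items":{"type":"number"}}},"dr":{"type":"array","items":{"type":"array","items":{"type":"number"}}},"jaw":{"type":"number"}},"required":["xyz","dr"]}

```bash
mkdir -p pics; cat > h.py <<'E'
import numpy as np, cv2
from scipy.spatial.transform import Rotation as R
from cell import robot, eyes
def rot(o):
    o=np.array(o,float)
    if o.shape==(3,3): return o
    return R.from_rotvec(o).as_matrix() if o.size==3 else R.from_quat(o).as_matrix()
def ray(im,px):
    K=np.array([[im['fx'],0,im['cx']],[0,im['fy'],im['cy']],[0,0,1]])
    p=cv2.undistortPoints(np.array(px,float).reshape(-1,1,2),K,np.array(im['dist_coeffs'],float)).reshape(-1,2)
    d=np.c_[p[:,0],-p[:,1],-np.ones(len(p))]@rot(im['orientation']).T
    return np.array(im['origin'],float),d
def onplane(im,px,z):
    o,d=ray(im,px); return o+d*((z-o[2])/d[:,2])[:,None]
def save(im,n): cv2.imwrite(f'pics/{n}.png',im['color'][:,:,::-1])
E
python3 - <<'E'
from h import *
import pickle
ims={}
for n in ('top','side'):
    im=eyes.get_image(n); ims[n]=im; save(im,n+'0'); print(n,im['origin'],im['orientation'],im['fx'],im['dist_coeffs'])
pickle.dump(ims,open('ims0.pkl','wb'))
print(robot.get_obs())
E
```

```text
top [ 0.49684569 -0.02025491  1.20634125] [ 0.06437114 -0.05215905 -1.59474101] 386.18865399656204 [-0.05098057  0.          0.          0.          0.        ]
side [ 0.26893394 -0.88180236  1.2839107 ] [ 0.67014136 -0.10737533 -0.34796747] 460.1852945714249 [-0.0738268  0.         0.         0.         0.       ]
{'clock': 0.1, 'joints': array([-1.21954892,  0.43513439,  0.02498434,  1.57397284, -0.01162031,
        1.13400745, -0.07506789]), 'qd': array([ 0.00082945, -0.00354232,  0.00021075, -0.00137666,  0.00059466,
       -0.00133099,  0.00109327]), 'joint_efforts': array([ 2.51188198e-03, -6.69126534e+01,  9.87687260e-01, -3.15142035e+01,
       -6.05348940e-02,  3.75355629e-02,  3.75628292e-05]), 'tool_pos': array([0.273868  , 0.56130778, 0.22604819]), 'eef_rot': array([-7.06838610e-01, -3.06083677e+00,  2.13951468e-03]), 'wrist_force': array([ 0.14698926, -0.54591702, -0.3692065 ]), 'wrist_torque': array([-0.00436627,  0.00228576,  0.02273877]), 'grip_force': 0.0, 'gripper_width': 1.0016753586692466}
```

View pics/top0.png

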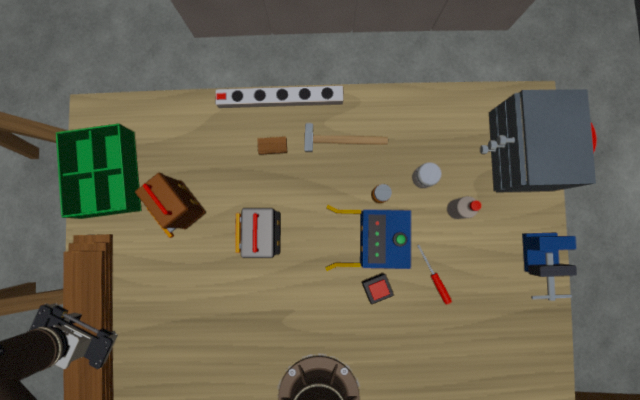

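View pics/side0.png

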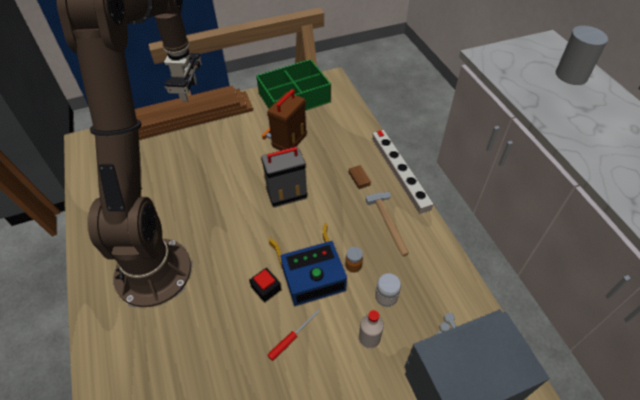

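The top view shows two crate-like boxes: the grey one with black bands at (259,233) and a brown look-alike at (171,202). The grey one fits the description, and its orange rail at (238,233) is on the side away from the dock. The blue dock is at (386,239), with its guides opening to the left and the green button at (400,239). I'll confirm with a crop and measure.

```bash
python3 - <<'E'
from h import *
import pickle
ims=pickle.load(open('ims0.pkl','rb')); im=ims['top']
c=im['color']; cv2.imwrite('pics/crop.png',cv2.resize(c[185:310,225:425,::-1],None,fx=4,fy=4,interpolation=cv2.INTER_CUBIC))
hsv=cv2.cvtColor(c,cv2.COLOR_RGB2HSV)
def m(lo,hi,box,z,name):
    k=cv2.inRange(hsv,lo,hi); b=np.zeros_like(k); x0,y0,x1,y1=box; b[y0:y1,x0:x1]=k[y0:y1,x0:x1]
    n,l,s,ce=cv2.connectedComponentsWithStats(b)
    for i in range(1,n):
        if s[i,4]<25: continue
        pts=np.argwhere(l==i)[:,::-1]
        w=onplane(im,pts,z)[:,:2].astype(np.float32)
        r=cv2.minAreaRect(w); 
        print(name,s[i],'px',ce[i].round(1),'mean',w.mean(0).round(4),'rect',np.round(r[0],4),np.round(r[1],4),round(r[2],2))
m((10,120,120),(30,255,255),(228,205,246,262),.042,'rail')
m((0,150,100),(8,255,255),(246,205,266,262),.22,'handle')
m((0,0,110),(179,50,255),(240,200,290,265),.19,'cratetop')
m((100,120,40),(130,255,255),(350,200,420,280),.09,'charger')
m((45,120,80),(80,255,255),(390,230,410,250),.112,'button')
m((15,150,100),(32,255,255),(320,195,365,280),.035,'guide')
E
```

```text
rail [235 212   5  41 179] px [236.8 231.8] mean [0.5081 0.2335] rect [0.5076 0.2328] [0.0122 0.1207] 89.42
handle [253 213   5  39 153] px [254.5 232.4] mean [0.5038 0.1491] rect [0.5049 0.1479] [0.0103 0.097 ] 89.24
cratetop [ 241  209   31   48 1176] px [257.1 233. ] mean [0.5024 0.1475] rect [0.5038 0.15  ] [0.0791 0.1235] 88.74
charger [ 361  210   50   59 1749] px [388.5 238.6] mean [ 0.4774 -0.2147] rect [ 0.4777 -0.2053] [0.142  0.1655] 87.18
button [396 235   9   9  66] px [400.2 238.9] mean [ 0.4759 -0.2439] rect [ 0.4757 -0.2435] [0.0228 0.0225] 88.49
guide [326 205  35   9 146] px [343.1 210.4] mean [ 0.5653 -0.0896] rect [ 0.5651 -0.089 ] [0.1048 0.0192] 79.37
guide [325 262  36   9 153] px [341.9 265.1] mean [ 0.4003 -0.0812] rect [ 0.4014 -0.0826] [0.0204 0.106 ] 5.66
```

View pics/crop.png

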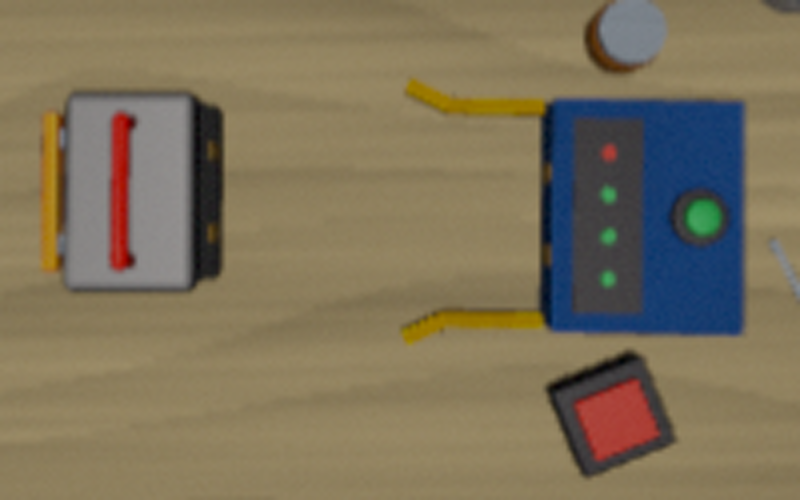

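The crop confirms it: grey crate with black bands, rail at crop x≈50, brass contacts facing right towards the dock, and the brown box out of frame. Next come the headings of the crate and dock.

```bash
python3 - <<'E'
from h import *
import pickle
im=pickle.load(open('ims0.pkl','rb'))['top']
hsv=cv2.cvtColor(im['color'],cv2.COLOR_RGB2HSV)
def m(lo,hi,box):
    k=cv2.inRange(hsv,lo,hi); x0,y0,x1,y1=box
    return np.argwhere(k[y0:y1,x0:x1])[:,::-1]+[x0,y0]
def fl(p,z,name):
    w=onplane(im,p,z)[:,:2].astype(np.float32); v=cv2.fitLine(w,cv2.DIST_L2,0,.01,.01).ravel(); a=np.degrees(np.arctan2(v[1],v[0]))
    print(name,'ang mod 90: %.2f'%((a+45)%90-45),v.round(4))
fl(m((10,120,120),(30,255,255),(228,205,246,262)),.042,'rail')
fl(m((0,150,100),(8,255,255),(246,205,266,262)),.22,'handle')
fl(m((15,150,100),(32,255,255),(339,195,361,225)),.035,'gfar'); fl(m((15,150,100),(32,255,255),(339,255,361,280)),.035,'gnear')
ch=m((100,120,40),(130,255,255),(350,200,420,280))
def ed(cond,axis,f):
    out=[]
    for k in np.unique(ch[:,axis]):
        q=ch[ch[:,axis]==k]
        if cond(k): out.append(q[f(q[:,1-axis])])
    return np.array(out)
for nm,e in (('right',ed(lambda k:215<k<263,1,np.argmax)),('top',ed(lambda k:366<k<406,0,np.argmin)),('bot',ed(lambda k:366<k<406,0,np.argmax))): fl(e,.09,nm)
c=lambda x,y:[225+(x+.5)/4-.5,185+(y+.5)/4-.5]
print('charger corners',onplane(im,[c(552,100),c(550,330),c(745,101),c(743,333)],.09).round(4))
print('guides',onplane(im,[c(450,107),c(545,107),c(450,319),c(545,319)],.035).round(4))
print('crate top',onplane(im,[c(66,92),c(194,92),c(66,290),c(194,290)],.19).round(4))
E
```

```text
rail ang mod 90: -1.33 [ 0.9997 -0.0232  0.5081  0.2335]
handle ang mod 90: -1.02 [ 0.9998 -0.0177  0.5038  0.1491]
gfar ang mod 90: -2.28 [ 0.0398  0.9992  0.5618 -0.1082]
gnear ang mod 90: -2.48 [ 0.0432  0.9991  0.4018 -0.1031]
right ang mod 90: -2.28 [ 0.9992 -0.0398  0.4747 -0.274 ]
top ang mod 90: -3.53 [ 0.0616  0.9981  0.5589 -0.2105]
bot ang mod 90: -1.52 [ 0.0266  0.9996  0.3963 -0.2047]
charger corners [[ 0.5628 -0.1429  0.09  ]
 [ 0.3977 -0.1361  0.09  ]
 [ 0.5586 -0.2828  0.09  ]
 [ 0.3919 -0.2747  0.09  ]]
guides [[ 0.5627 -0.0713  0.035 ]
 [ 0.5609 -0.1434  0.035 ]
 [ 0.4029 -0.0669  0.035 ]
 [ 0.4012 -0.1384  0.035 ]]
crate top [[0.5702 0.189  0.19  ]
 [0.5681 0.1041 0.19  ]
 [0.44   0.1905 0.19  ]
 [0.4381 0.1063 0.19  ]]
```

```bash
python3 - <<'E'
from h import *
import pickle
im=pickle.load(open('ims0.pkl','rb'))['top']; c=im['color']
cv2.imwrite('pics/crop2.png',cv2.resize(c[160:270,120:300,::-1],None,fx=4.4,fy=4.4,interpolation=cv2.INTER_CUBIC))
E
```

```text
(no output)
```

View pics/crop2.png

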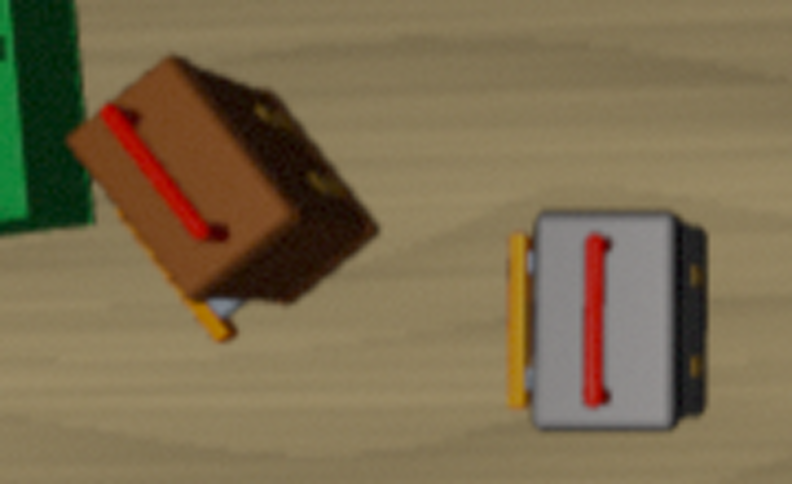

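The brown box's nearest foot corner is at crop (378,228), about y=0.34. That is clear of the gripper body behind the grey crate's rail, which reaches y≈0.29.

```bash
cat >> h.py <<'E'
def plan(pos,ang,n,o=None):
    """n equal rows from the measured pose to pos, tool down with tool x at world angle ang (deg)"""
    o=o or robot.get_obs(); p=np.array(o['tool_pos']); M=rot(o['eef_rot'])
    a=np.radians(ang); x=np.array([np.cos(a),np.sin(a),0]); z=np.array([0,0,-1.]); T=np.c_[x,np.cross(z,x),z]
    dr=R.from_matrix(M.T@T).as_rotvec()/n; step=(np.array(pos)-p)/n
    for i in range(n):
        print((M.T@step/.05).round(3).tolist(),dr.round(4).tolist()); M=M@R.from_rotvec(dr).as_matrix()
E
python3 - <<'E'
from h import *
o=robot.get_obs(); M=rot(o['eef_rot']); print(M.round(3).tolist())
im={}
plan([.508,.264,.30],88.8,10,o)
E
```

```text
[[-0.899, 0.438, -0.001], [0.438, 0.899, -0.001], [-0.0, -0.001, -1.0]]
[-0.682, -0.329, -0.147] [-0.0001, 0.0001, 0.1138]
[-0.715, -0.25, -0.147] [-0.0001, 0.0001, 0.1138]
[-0.738, -0.167, -0.148] [-0.0001, 0.0001, 0.1138]
[-0.752, -0.082, -0.148] [-0.0001, 0.0001, 0.1138]
[-0.757, 0.004, -0.148] [-0.0001, 0.0001, 0.1138]
[-0.752, 0.09, -0.148] [-0.0001, 0.0001, 0.1138]
[-0.736, 0.175, -0.148] [-0.0001, 0.0001, 0.1138]
[-0.712, 0.257, -0.148] [-0.0001, 0.0001, 0.1138]
[-0.678, 0.336, -0.148] [-0.0001, 0.0001, 0.1138]
[-0.635, 0.411, -0.148] [-0.0001, 0.0001, 0.1138]
```

>>> step_arm:
  xyz:
    - [0,0,-0.74]
    - [0,0,-0.74]
    - [-0.68,-0.33,0]
    - [-0.715,-0.25,0]
    - [-0.74,-0.17,0]
    - [-0.75,-0.08,0]
    - [-0.757,0,0]
    - [-0.75,0.09,0]
    - [-0.736,0.175,0]
    - [-0.71,0.257,0]
    - [-0.68,0.336,0]
    - [-0.635,0.41,0]
  dr:
    - [0,0,0]
    - [0,0,0]
    - [0,0,0.114]
    - [0,0,0.114]
    - [0,0,0.114]
    - [0,0,0.114]
    - [0,0,0.114]
    - [0,0,0.114]
    - [0,0,0.114]
    - [0,0,0.114]
    - [0,0,0.114]
    - [0,0,0.114]

```text
clock: 1.6
tool_pos: [0.5079, 0.263, 0.3004]
eef_rot: [-2.251, -2.191, 0.001]
wrist_force: [-0.4, 0.5, -0.6]
gripper_width: 1.004
grip_force: 0.0
```

```bash
python3 - <<'E'
from h import *
plan([.508,.264,.021],88.8,6)
im=eyes.get_image('wrist'); save(im,'w1')
o=robot.get_obs(); print(o['tool_pos'])
hsv=cv2.cvtColor(im['color'],cv2.COLOR_RGB2HSV); k=cv2.inRange(hsv,(10,120,100),(30,255,255))
n,l,s,ce=cv2.connectedComponentsWithStats(k)
for i in range(1,n):
    if s[i,4]>100:
        w=onplane(im,np.argwhere(l==i)[:,::-1],.042)[:,:2].astype(np.float32); print(s[i],cv2.minAreaRect(w),cv2.fitLine(w,2,0,.01,.01).ravel())
E
```

```text
[0.004, 0.001, 0.931] [-0.0001, 0.0001, -0.001]
[0.004, 0.001, 0.931] [-0.0001, 0.0001, -0.001]
[0.004, 0.001, 0.931] [-0.0001, 0.0001, -0.001]
[0.003, 0.001, 0.931] [-0.0001, 0.0001, -0.001]
[0.003, 0.001, 0.931] [-0.0001, 0.0001, -0.001]
[0.003, 0.0, 0.931] [-0.0001, 0.0001, -0.001]
[0.51126474 0.25741712 0.30067596]
[302   0  21  18 225] ((0.5071708559989929, 0.44162923097610474), (0.022698938846588135, 0.014301514253020287), 39.98430252075195) [0.8509774  0.5252023  0.50572103 0.43960416]
[ 330    0  199  107 9911] ((0.6318804025650024, 0.435031533241272), (0.17512863874435425, 0.13011950254440308), 37.54458999633789) [0.996636   0.08195605 0.62184197 0.4050091 ]
[326  45  44  61 113] ((0.5457568764686584, 0.36797890067100525), (0.0031383878085762262, 0.08183769136667252), 37.41586685180664) [ 0.61229914 -0.79062617  0.5455132   0.36744356]
[ 269  184   95   13 1191] ((0.5064588189125061, 0.23506657779216766), (0.015561481937766075, 0.1187736913561821), 88.5372543334961) [ 0.9997299  -0.02324289  0.5064204   0.23524615]
[ 496  225   39   31 1024] ((0.7649504542350769, 0.16076400876045227), (0.04223676398396492, 0.04863480478525162), 88.71499633789062) [ 0.99529296 -0.09691184  0.7651861   0.15916744]
[115 275  18  59 357] ((0.2354675978422165, 0.07911735773086548), (0.09364790469408035, 0.02334236353635788), 80.06877136230469) [0.2305798  0.9730534  0.23271173 0.07567522]
[487 275  34  58 604] ((0.7660295963287354, 0.06517474353313446), (0.03621773049235344, 0.09597271680831909), 19.528779983520508) [ 0.2566487  -0.96650475  0.77037877  0.0662178 ]
[ 302  345  338   15 3138] ((0.7204345464706421, -0.011619098484516144), (0.023518100380897522, 0.4820079505443573), 88.57247161865234) [ 0.9999746  -0.0071254   0.7583049  -0.01484952]
```

View pics/w1.png

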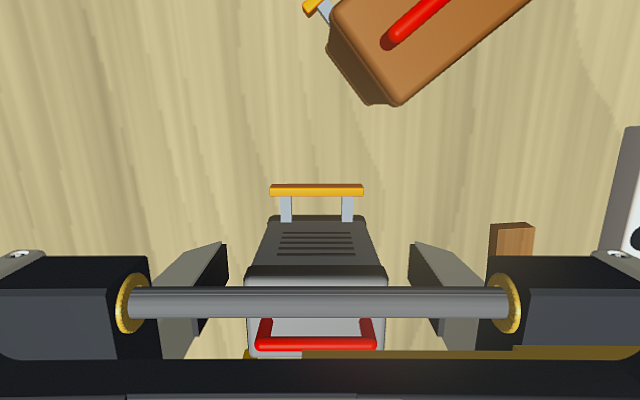

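The rail shows at wrist pixels (316,190), giving (0.5065, 0.235), within 2 mm of the top view. The brown box is well behind. I'm descending behind the rail with the jaws at 0.65 so both fingers bear on it.

>>> step_arm:
  xyz:
    - [0.16,-0.08,0]
    - [0,0,0.93]
    - [0,0,0.93]
    - [0,0,0.93]
    - [0,0,0.93]
    - [0,0,0.93]
    - [0,0,0.93]
    - [0,0,0]
    - [0,0,0]
  dr:
    - [0,0,0]
    - [0,0,0]
    - [0,0,0]
    - [0,0,0]
    - [0,0,0]
    - [0,0,0]
    - [0,0,0]
    - [0,0,0]
    - [0,0,0]
  jaw: 0.65

```text
clock: 2.78
tool_pos: [0.504, 0.2733, 0.023]
eef_rot: [-2.246, -2.197, -0.002]
wrist_force: [0.8, 0.3, 1.5]
gripper_width: 0.647
grip_force: 0.0
```

>>> step_arm:
  xyz:
    - [-0.15,0,0]
    - [-0.15,0,0]
    - [-0.1,0,0]
    - [-0.1,0,0]
    - [0,0,0]
  dr:
    - [0,0,0]
    - [0,0,0]
    - [0,0,0]
    - [0,0,0]
    - [0,0,0]

```text
clock: 3.4
tool_pos: [0.5033, 0.2491, 0.0224]
eef_rot: [-2.245, -2.196, -0.004]
wrist_force: [-0.5, 5.0, 3.0]
gripper_width: 0.651
grip_force: 2.7
```

>>> step_arm:
  xyz:
    - [-0.16,0,0]
    - [-0.16,0,0]
    - [-0.16,0,0]
    - [-0.16,0,0]
    - [-0.16,0,0]
    - [-0.16,0,0]
    - [-0.16,0,0]
    - [-0.16,0,0]
    - [0,0,0]
  dr:
    - [0,0,0.015]
    - [0,0,0.015]
    - [0,0,0.015]
    - [0,0,0.015]
    - [0,0,0.015]
    - [0,0,0.015]
    - [0,0,0.015]
    - [0,0,0.015]
    - [0,0,0]

```text
clock: 4.53
tool_pos: [0.4994, 0.1846, 0.0223]
eef_rot: [2.374, 2.057, 0.005]
wrist_force: [1.6, 3.4, 0.6]
gripper_width: 0.648
grip_force: 2.1
```

```bash
cat >> h.py <<'E'
D0=np.array([.4805,-.139]); DX=np.array([-.0415,-.9991]); DY=np.array([.9991,-.0415])
def crate(tag):
    im=eyes.get_image('top'); save(im,tag); o=robot.get_obs()
    hsv=cv2.cvtColor(im['color'],cv2.COLOR_RGB2HSV)
    k=cv2.inRange(hsv,(0,150,100),(8,255,255)); k[:, :230]=0; k[:, 350:]=0; k[:200]=0; k[265:]=0
    n,l,s,ce=cv2.connectedComponentsWithStats(k)
    for i in range(1,n):
        if s[i,4]<60: continue
        w=onplane(im,np.argwhere(l==i)[:,::-1],.22)[:,:2].astype(np.float32); r=cv2.minAreaRect(w)
        v=cv2.fitLine(w,2,0,.01,.01).ravel()[:2]; v=v*np.sign(v[0]); fwd=np.array([v[1],-v[0]])
        c=np.array(r[0]); h=np.arctan2(DX[0]*fwd[1]-DX[1]*fwd[0],fwd@DX); nose=c+.0425*fwd
        print('handle',s[i],c.round(4),np.round(r[1],3),'crate c dock',((c-D0)@DX).round(4),((c-D0)@DY).round(4),'nose',((nose-D0)@DX).round(4),((nose-D0)@DY).round(4),'head',h.round(3))
    t=o['tool_pos'][:2]; x=rot(o['eef_rot'])[:2,0]; f=-x
    print('tcp',o['tool_pos'].round(4),'dock',((t-D0)@DX).round(4),((t-D0)@DY).round(4),'head',np.arctan2(DX[0]*f[1]-DX[1]*f[0],f@DX).round(3),'F',o['wrist_force'].round(1))
E
python3 -c "
from h import *
crate('t2')"
```

```text
handle [276 219   9  39 151] [0.4881 0.084 ] [0.01  0.098] crate c dock -0.2231 -0.0017 nose -0.1809 -0.0059 head -0.099
tcp [0.4994 0.1845 0.0223] dock -0.324 0.0055 head -0.101 F [1.8 4.1 0.1]
```

>>> step_arm:
  xyz:
    - [-0.16,0,0]
    - [-0.16,0,0]
    - [-0.16,0,0]
    - [-0.16,0,0]
    - [-0.16,0,0]
    - [-0.16,0,0]
    - [-0.16,0,0]
    - [-0.16,0,0]
    - [-0.16,0,0]
    - [-0.16,0,0]
    - [-0.16,0,0]
    - [0,0,0]
  dr:
    - [0,0,0]
    - [0,0,0]
    - [0,0,0]
    - [0,0,-0.01]
    - [0,0,-0.01]
    - [0,0,-0.01]
    - [0,0,-0.01]
    - [0,0,-0.01]
    - [0,0,-0.01]
    - [0,0,-0.01]
    - [0,0,-0.01]
    - [0,0,0]

```text
clock: 6.08
tool_pos: [0.4883, 0.0975, 0.0222]
eef_rot: [-2.288, -2.152, -0.003]
wrist_force: [-0.7, 6.5, 3.6]
gripper_width: 0.65
grip_force: 3.1
```

```bash
python3 -c "
from h import *
crate('t3')"
```

```text
handle [312 219   5  39 149] [ 0.486  -0.0035] [0.01  0.097] crate c dock -0.1356 -0.0002 nose -0.0931 -0.0007 head -0.012
tcp [0.4883 0.0975 0.0222] dock -0.2367 -0.0021 head -0.02 F [-0.4  5.5  4.8]
```

>>> step_arm:
  xyz:
    - [-0.16,0,0]
    - [-0.16,0,0]
    - [-0.16,0,0]
    - [-0.16,0,0]
    - [-0.16,0,0]
    - [-0.16,0,0]
    - [-0.16,0,0]
    - [-0.16,0,0]
    - [-0.16,0,0]
    - [-0.1,0,0]
    - [0,0,0]
  dr:
    - [0,0,-0.005]
    - [0,0,-0.005]
    - [0,0,-0.004]
    - [0,0,0]
    - [0,0,0]
    - [0,0,0]
    - [0,0,0]
    - [0,0,0]
    - [0,0,0]
    - [0,0,0]
    - [0,0,0]

```text
clock: 7.5
tool_pos: [0.4845, 0.0212, 0.0222]
eef_rot: [-2.272, -2.168, -0.004]
wrist_force: [0.2, 8.7, 4.4]
gripper_width: 0.651
grip_force: 4.3
```

```bash
python3 -c "
from h import *
crate('t4')"
```

```text
handle [342 220   5  38 151] [ 0.4829 -0.0788] [0.01  0.094] crate c dock -0.0602 -0.0001 nose -0.0177 0.0002 head 0.008
tcp [0.4845 0.0212 0.0222] dock -0.1602 -0.0026 head -0.005 F [1.  8.6 3.5]
```

About 18 mm left, so I'm creeping to the stop and watching the force.

>>> step_arm:
  xyz:
    - [-0.1,0,0]
    - [-0.1,0,0]
    - [-0.06,0,0]
    - [-0.04,0,0]
    - [-0.04,0,0]
    - [0,0,0]
  dr:
    - [0,0,0]
    - [0,0,0]
    - [0,0,0]
    - [0,0,0]
    - [0,0,0]
    - [0,0,0]

```text
clock: 8.3
tool_pos: [0.4837, 0.0051, 0.0222]
eef_rot: [-2.271, -2.169, -0.005]
wrist_force: [0.5, 12.1, 4.6]
gripper_width: 0.649
grip_force: 6.0
```

>>> step_arm:
  xyz:
    - [-0.04,0,0]
    - [-0.04,0,0]
    - [-0.04,0,0]
    - [0,0,0]
  dr:
    - [0,0,0]
    - [0,0,0]
    - [0,0,0]
    - [0,0,0]

```text
clock: 8.8
tool_pos: [0.4835, 0.0035, 0.0223]
eef_rot: [-2.265, -2.17, -0.009]
wrist_force: [0.1, 27.7, 5.1]
gripper_width: 0.654
grip_force: 13.8
```

```bash
python3 -c "
from h import *
crate('t5')"
```

```text
tcp [0.4835 0.0035 0.0223] dock -0.1425 -0.0029 head -0.002 F [-0.1 27.3  4.7]
```

The arm has stalled at 27 N with the TCP at dock x −0.1425, where the home position predicts −0.142, so the crate is home. I'm backing off, shutting the jaws and going up.

>>> step_arm:
  xyz:
    - [0.2,0,0]
    - [0.4,0,0]
    - [0.2,0,0]
    - [0,0,-0.9]
    - [0,0,-1]
    - [0,0,-1]
    - [0,0,-1]
    - [0,0,-1]
    - [0,0,-1]
    - [0,0,0]
  dr:
    - [0,0,0]
    - [0,0,0]
    - [0,0,0]
    - [0,0,0]
    - [0,0,0]
    - [0,0,0]
    - [0,0,0]
    - [0,0,0]
    - [0,0,0]
    - [0,0,0]

```text
clock: 10.1
tool_pos: [0.4864, 0.0356, 0.3202]
eef_rot: [2.274, 2.163, 0.009]
wrist_force: [-0.3, 0.2, -1.0]
gripper_width: 0.652
grip_force: 0.0
```

```bash
python3 - <<'E'
from h import *
crate('t6')
im=eyes.get_image('top'); c=im['color']; cv2.imwrite('pics/t6c.png',cv2.resize(c[185:310,275:425,::-1],None,fx=4,fy=4,interpolation=cv2.INTER_CUBIC))
plan([.4757,-.2435,.32],90,7)
E
```

```text
tcp [0.4853 0.0356 0.3179] dock -0.1747 -0.0025 head -0.008 F [ 0.3 -0.5 -1.7]
[-0.798, 0.014, -0.01] [0.0, -0.0, -0.0071]
[-0.798, 0.009, -0.01] [0.0, -0.0, -0.0071]
[-0.798, 0.003, -0.01] [0.0, -0.0, -0.0071]
[-0.798, -0.002, -0.01] [0.0, -0.0, -0.0071]
[-0.798, -0.008, -0.01] [0.0, -0.0, -0.0071]
[-0.798, -0.014, -0.01] [0.0, -0.0, -0.0071]
[-0.798, -0.019, -0.01] [0.0, -0.0, -0.0071]
```

View pics/t6c.png

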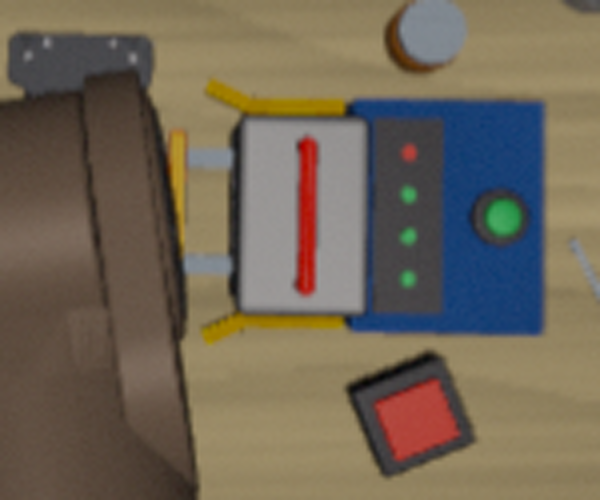

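The crop shows the crate square between the guides, its nose edge at crop x≈366 (y≈−0.14, the stop face). The button at crop (503,216) is clear. I'm crossing over at z=0.32.

>>> step_arm:
  xyz:
    - [-0.8,0.015,0]
    - [-0.8,0.01,0]
    - [-0.8,0,0]
    - [-0.8,0,0]
    - [-0.8,-0.01,0]
    - [-0.8,-0.015,0]
    - [-0.8,-0.02,0]
    - [0,0,0]
    - [0,0,0]
  dr:
    - [0,0,-0.007]
    - [0,0,-0.007]
    - [0,0,-0.007]
    - [0,0,-0.007]
    - [0,0,-0.007]
    - [0,0,-0.007]
    - [0,0,-0.007]
    - [0,0,0]
    - [0,0,0]
  jaw: 0

```text
clock: 11.32
tool_pos: [0.4753, -0.243, 0.3153]
eef_rot: [-2.22, -2.219, 0.002]
wrist_force: [0.4, 0.6, 0.0]
gripper_width: 0.004
grip_force: 0.0
```

```bash
python3 - <<'E'
from h import *
im=eyes.get_image('wrist'); hsv=cv2.cvtColor(im['color'],cv2.COLOR_RGB2HSV); k=cv2.inRange(hsv,(45,120,60),(80,255,255))
n,l,s,ce=cv2.connectedComponentsWithStats(k)
for i in range(1,n):
    if s[i,4]>40: print(s[i],onplane(im,[ce[i]],.112).round(4))
plan([.4757,-.2435,.135],90,4)
print(robot.get_obs()['tool_pos'])
E
```

```text
[274 111   9   9  69] [[ 0.4358 -0.1776  0.112 ]]
[302 112   9   9  68] [[ 0.4643 -0.1788  0.112 ]]
[330 113   9  10  67] [[ 0.493 -0.18   0.112]]
[306 167  23  24 423] [[ 0.4759 -0.2438  0.112 ]]
[-0.006, 0.002, 0.903] [-0.0005, -0.0003, 0.0002]
[-0.005, 0.001, 0.903] [-0.0005, -0.0003, 0.0002]
[-0.005, 0.001, 0.903] [-0.0005, -0.0003, 0.0002]
[-0.005, 0.001, 0.903] [-0.0005, -0.0003, 0.0002]
[ 0.47566291 -0.24255527  0.31565624]
```

The wrist camera puts the button at (0.4759, −0.2438), which agrees with the top view. I'm descending to about 0.12.

>>> step_arm:
  xyz:
    - [0,0,0.95]
    - [0,0,0.95]
    - [0,0,0.95]
    - [0,0,0.95]
    - [0,0,0]
    - [0,0,0]
  dr:
    - [0,0,0]
    - [0,0,0]
    - [0,0,0]
    - [0,0,0]
    - [0,0,0]
    - [0,0,0]

```text
clock: 12.12
tool_pos: [0.4767, -0.2436, 0.1281]
eef_rot: [2.22, 2.221, 0.001]
wrist_force: [0.9, 0.5, 0.2]
gripper_width: 0.002
grip_force: 0.0
```

>>> step_arm:
  xyz:
    - [0,0,0.1]
    - [0,0,0.1]
    - [0,0,0.08]
    - [0,0,0.06]
    - [0,0,0.04]
    - [0,0,0.02]
    - [0,0,0]
  dr:
    - [0,0,0]
    - [0,0,0]
    - [0,0,0]
    - [0,0,0]
    - [0,0,0]
    - [0,0,0]
    - [0,0,0]

```text
clock: 13.0
tool_pos: [0.4761, -0.2438, 0.1069]
eef_rot: [2.221, 2.221, 0.0]
wrist_force: [-0.1, 0.8, 4.3]
gripper_width: 0.001
grip_force: 2.3
```

The force is 4.3 N, with about 5 N expected at full travel. I'm pressing slightly further to the stop.

>>> step_arm:
  xyz:
    - [0,0,0.03]
    - [0,0,0.03]
    - [0,0,0.02]
    - [0,0,0]
    - [0,0,0]
  dr:
    - [0,0,0]
    - [0,0,0]
    - [0,0,0]
    - [0,0,0]
    - [0,0,0]

```text
clock: 13.62
tool_pos: [0.4763, -0.2438, 0.1056]
eef_rot: [2.221, 2.22, 0.004]
wrist_force: [-10.3, 6.9, 43.5]
gripper_width: 0.005
grip_force: 21.1
```

The force jumped to 43 N, so the button is bottomed. Retreating straight up.

>>> step_arm:
  xyz:
    - [0,0,-0.1]
    - [0,0,-0.5]
    - [0,0,-0.95]
    - [0,0,-0.95]
    - [0,0,-0.95]
    - [0,0,-0.8]
    - [0,0,0]
    - [0,0,0]
  dr:
    - [0,0,0]
    - [0,0,0]
    - [0,0,0]
    - [0,0,0]
    - [0,0,0]
    - [0,0,0]
    - [0,0,0]
    - [0,0,0]

```text
clock: 14.62
tool_pos: [0.4755, -0.2435, 0.3143]
eef_rot: [-2.221, -2.221, 0.001]
wrist_force: [-0.2, -0.6, -0.6]
gripper_width: 0.004
grip_force: 0.0
```

```bash
python3 - <<'E'
from h import *
print(robot.get_obs()['tool_pos'],robot.get_obs()['wrist_force'])
im=eyes.get_image('side'); cv2.imwrite('pics/fin.png',cv2.resize(im['color'][130:370,200:480,::-1],None,fx=2.4,fy=2.4))
E
```

```text
[ 0.47545912 -0.24347041  0.31432877] [-0.21023311 -0.55776292 -0.55965195]
```

View pics/fin.png

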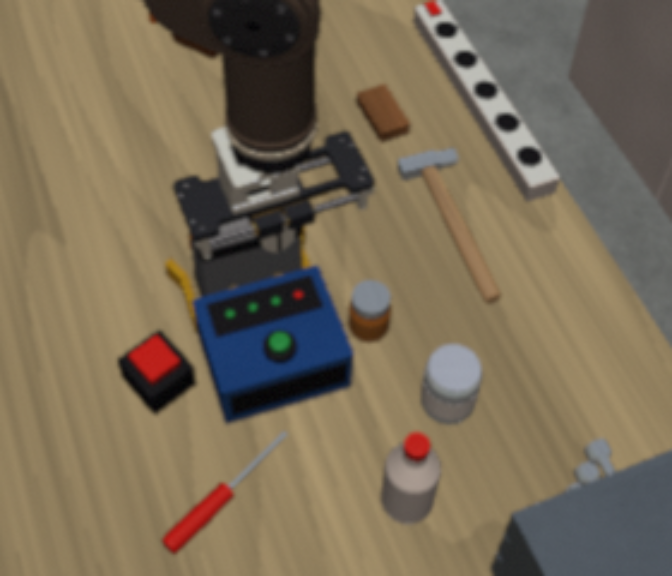

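The button at (280,343) is up, the crate stands behind the charger, and the other items are where they were. The arm touches nothing, so I'm handing in.

```bash
python3 -c "
from h import *
print(robot.finish_job())"
```

```text
the job is handed in; nothing more can be done
None
```

I handed in the job at about 14.7 s on the robot clock. The crate is square against the charger, the button was pressed to its stop and is back up, and the other items were not moved; the hand-in returned no verdict.

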